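# Set the focus knob, then hold the hidden bolt head behind the bracket

### The job

A microscope focus unit is being set and locked: turn its bar knob until the pointed end of the bar lines up with the raised index rib on the ring around it, and let go of it. Then reach down into the narrow gap behind the upright bracket, grip the hexagonal bolt head that the nut runner in front is slowly dragging round (not the round screw beside it), and hold it firmly so that it no longer turns. Finish while still holding the bolt head, with the knob still at its mark and the other things on the table left where they are.

Things in the scene. Friction and masses are not known exactly. Their poses are not given: they have to be found in the camera images.
- focus_unit: White base plate fixed to the table, 250 x 380 mm (x from -145 to 105), top 30 mm above the table; placed and yawed differently each time. Origin on the table; x points away from the robot at yaw 0, y left, z up. The knob is at x 0, y +120 mm; a steel bracket and, behind it, a white back plate stand upright across its right part (centred at y -70 mm).
- gap (a point): Middle of the mouth of the narrow gap, at focus unit x +43, y -70, z 150 mm, level with the top edge of the bracket (8 mm thick, 200 mm wide, back face at x +20 mm). The back plate (14 mm thick, same width, top 135 mm above the table) has its front face at x +66 mm, so the gap is 46 mm wide. Open at the top; low webs close its ends up to 50 mm above the table.
- knob: Black bar knob with vertical axis. Origin on its axis, 30 mm above the table. Disc of radius 26, 10 mm high, with an upright bar 44 long, 12 wide, from 10 to 42 mm above the origin: pinch it across the 12 mm. Its x axis runs along the bar to the pointed end (tip at 28 mm, white line on that half). Stiff (0.05 N m), stays put; starts 0.5 to 1.5 rad short, turn it anticlockwise seen from above.
- index_ring: Flat aluminium ring (fixed, outer radius 46 mm, 4 mm high) on the base around the knob, concentric with it. Origin on the knob's axis at the base's top. Its own x axis points to the one raised index rib (4 mm wide, 8 mm high, radii 30 to 46 mm).
- bolt: Hexagonal steel bolt head, 24 mm across flats, 28 across corners, 14 thick. Origin at its centre, mid-gap: 22 mm behind the bracket, 122 mm above the table, at focus unit y -115 or -25 mm. Its x axis is the bolt axis, along focus unit x; an 18 mm sleeve joins it to the bracket. Dragged round at 0.14 rad/s by 0.05 N m; a 45 N grip at any hexagon angle stops it.
- nut_runner: Fixed tool on the nut in front of the bracket, on the bolt's axis: a cylinder up to 44 mm across, ending 136 mm in front of the bracket's back face, top 144 mm above the table. Origin on the axis at the bracket's back face, 122 mm above the table. It marks which of the two places holds the bolt.
- round_screw: Round steel screw head, 24 mm across, 25 mm long with its sleeve, at the other of the two places in the gap, 90 mm beside the bolt. Not to be gripped. Origin on its axis at the bracket's back face, 122 mm above the table.
- spanner: Bystander: a steel spanner 180 mm long lying on the table; to be left alone.
- screwdriver: Bystander: a screwdriver with a black handle lying on the table behind the focus unit; to be left alone.
- spare_nut: Bystander: a round steel nut, 26 mm across and 10 mm high, lying on the base in front of the knob; to be left alone.
- eyepiece: Bystander: a black microscope eyepiece, 34 mm across and 64 mm high, standing behind the focus unit; to be left alone.
- slide_box: Bystander: a flat slide box 90 x 60 x 35 mm to the left of the focus unit; to be left alone.
- reagent: Bystander: an amber bottle 54 mm across and 120 mm high, standing behind the right part of the focus unit; to be left alone.

How it is judged:
By the outcome, as a careful person would: the job done as asked, in the order asked, and still so for the second after the job is handed in, while the arm keeps its last pose, push and grip.
It also fails if it takes over 48 s, if anything falls off the work surface, if the arm or the gripper's body presses on something with over 40 N, if the wrist force passes 120 N, or if a joint passes its speed limit or range.

### The arm

A 6-joint arm with a two-finger parallel gripper is mounted at the origin on the work surface. World frame = base frame: x ahead of the robot, y to its left, z up, the work surface at z = 0. Lengths are in m, angles in rad, forces in N, time in s.
With the tool pointing down it reaches from about 0.275 to 0.725 m from the base axis. Payload 5.6 kg.
Tool frame: the origin (TCP) lies between the finger pads, 19 mm behind the fingertips; this is the grasp point; z points along the fingers, y is the line along which they close (so a half turn about z gives the same grasp; the last joint's range is limited). The gripper opens to 85 mm and grips with 20 to 120 N. Pads are 22 mm wide; open, the fingers measure 114 mm over their backs; the gripper's body (76 mm by 85 mm) begins 54 mm behind the grasp point. The pads swing forward as they close: fully open they stand 13 mm farther back than shut.
Start: joints at [-1.031, 0.255, 0.108, 0, -1.424, -0.285], TCP at [0.139, -0.532, 0.25] pointing down, gripper open.
Joint ranges: [-2.95, 2.95], [-1.21, 1.97], [-1.09, 1.5], [-2.87, 1.71], [-2.94, -0.07], [-3.05, 3.05]. Speed limits (rad/s): [2.57, 2.57, 3.14, 3.14, 3.14, 3.14].

### API

Orientations are given as a unit quaternion [x, y, z, w].
In Python, from plant import manip gives the robot as it stands.
- The arm moves only by the tool tcp_steps, called after ">>>" as a command line: name --argument value ..., lists and objects as JSON in quotes. Schema: {"type":"object","properties":{"rows":{"type":"array","items":{"type":"object","properties":{"sx":{"type":"number"},"sy":{"type":"number"},"sz":{"type":"number"},"ax":{"type":"number"},"ay":{"type":"number"},"az":{"type":"number"}},"additionalProperties":false},"minItems":1,"maxItems":12},"jaw":{"type":"number"},"clamp_n":{"type":"number"},"only":{"type":"string"},"quiet":{"type":"boolean"},"lines":{"type":"string"}},"required":["rows"],"additionalProperties":false}. rows is a list of rows, 1 to 12 of them, each an object with the fields sx, sy, sz (the shift in shares of the most that a row can go, 1 being 50 mm), ax, ay, az (a rotation vector in units of 0.05 rad); a field left out counts as zero; each row shifts and turns the commanded pose from where the row before left it, along the tool's axes as they then stand; what a row does not reach is not made up. A row lasts 1/10 s, in which the tool goes at most 0.05 m and 0.15 rad, less where a joint would pass 70% of its speed; a pose out of reach is approached as far as the arm can. jaw is the finger opening in m, set as the call begins (left out keeps the last). The fingers move at their own pace and stop on an object; clamp_n is the grip in N (left out, the last holds). Time passes only in rows, so rows that do not move let the fingers close. The tool returns the time, the measured TCP pose, the force, the opening and the grip force at its end. only (a regular expression) keeps the lines of the reply that match it, lines (a string "A,B") keeps lines A to B, and quiet returns only ok. Input that does not fit is refused with a message, and nothing moves.
- manip.state(): the state, without advancing time (a new reading comes with each control period).
- manip.grab_frame(name): name is "scene" or "top"; returns the picture (420x560x3 uint8, red, green, blue); there is no depth.
- manip.camera_params(name): a dict with "vfov" (degrees; the focal length in pixels is half the picture's height over the tangent of half this angle, whatever the lens; pixels are square), "cx", "cy" (the principal point, pixels), "R" (3x3) and "t" (3): a world point X has camera coordinates R X + t. Camera axes: x right, y down, z forward; pixel columns grow to the right and rows downward; lengths in m; the calibration is good to about 2 mm. A picture is of the moment at which its call begins. camera_params takes no time and is no camera call.
- manip.finish_job(): hands the job in; it is judged then, once.
The state is a dict: "clock": time; "q": joint angles; "qd": joint speeds; "effort": joint torques, N m; "tcp_pos": TCP position; "eef_rot": TCP orientation; "wrist_force": force on the tool from outside, world axes, zero at the start; "moment": the same for the moment, N m; "width": finger opening in m; "finger_force": force on a finger pad.
Only numpy, scipy, OpenCV 4.12 (cv2) and the standard library are available. Lean on these libraries where they do the work, as an engineer would, in place of code of your own. Each camera call takes 0.05 s, during which the arm holds its last target. There are 200 camera calls.

## Working session

There is one attempt and no reset: what is moved stays moved. The work goes in short steps, Python scripts to look and compute and a tool call to move; the robot and the scene stay as the last step left them, time stands still between calls to the robot, and variables do not carry over. Pictures are saved under pics/ and viewed, at most 10 in all, crops included, and the job is handed in when it is done.

```bash
ls; mkdir -p pics; python3 - <<'E'
from plant import manip
import cv2,numpy as np
for n in("scene","top"):
    im=manip.grab_frame(n); cv2.imwrite(f"pics/{n}0.png",im[:,:,::-1]); np.save(f"pics/{n}0.npy",im)
    print(n,manip.camera_params(n))
print(manip.state())
E
```

```text
pics
plant.py
scene {'vfov': 52.62361493857372, 'cx': 280.57943066857956, 'cy': 205.34545252813174, 'R': array([[ 0.86128505,  0.50797832,  0.01208668],
       [ 0.42149157, -0.70095619, -0.57533058],
       [-0.28378323,  0.50061806, -0.81783167]]), 't': array([-0.52107855, -0.16502555,  1.16889673])}
top {'vfov': 54.0479443392612, 'cx': 280.14906211852724, 'cy': 205.9021294501976, 'R': array([[ 0.02496532, -0.99946985,  0.02089837],
       [-0.99235123, -0.02730478, -0.12038892],
       [ 0.12089572, -0.01773297, -0.99250681]]), 't': array([0.0065388 , 0.58850412, 0.82935145])}
{'clock': 0.1, 'q': array([-1.03140291e+00,  2.55669156e-01,  1.07124935e-01, -3.97293165e-04,
       -1.42387966e+00, -2.84592805e-01]), 'qd': array([ 0.00024266, -0.00125473,  0.0044352 ,  0.00194281, -0.00031855,
        0.00037344]), 'effort': array([-2.50091936e-03, -3.87605524e+01,  2.38471287e+01,  5.37790552e+00,
       -3.87289110e-03,  1.98205825e-07]), 'tcp_pos': array([ 0.13856948, -0.53183831,  0.24919627]), 'eef_rot': array([-1.27026902e-01,  9.91898919e-01,  8.24360839e-04, -1.45823089e-04]), 'wrist_force': array([ 0.54706163, -0.83168026, -0.11711676]), 'moment': array([ 0.02144001,  0.00667902, -0.04660058]), 'finger_force': 0.0, 'width': 0.08539820818922236}
```
View pics/scene0.png

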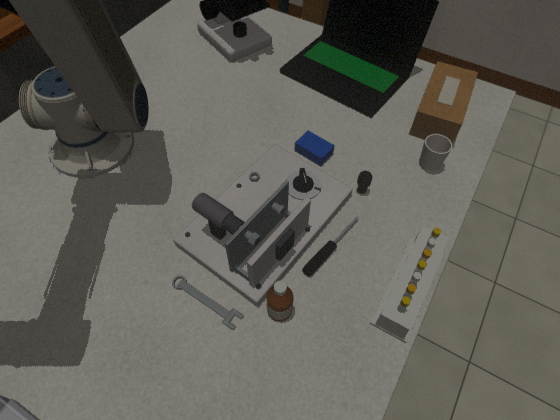

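View pics/top0.png

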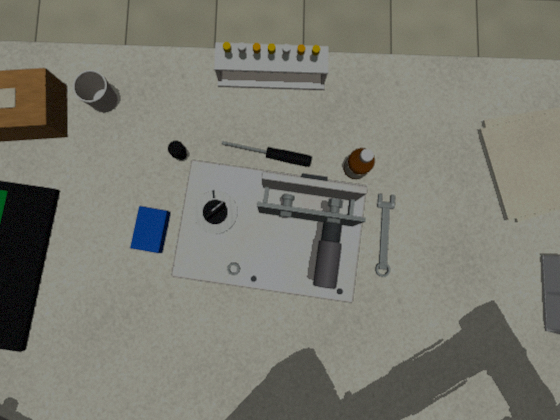

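The top view shows the unit with corners at about (190,161), (366,183), (352,300), (173,277). The knob is at (215,212) and the rib at about (213,193). The runner at (328,255) is on the right, so the bolt is at (335,205) and the round screw at (287,203). Next I'll enlarge both views.

```bash
python3 - <<'E'
import cv2,numpy as np
t=np.load("pics/top0.npy")[:,:,::-1];s=np.load("pics/scene0.npy")[:,:,::-1]
r=lambda im,x,y,w,h,k:cv2.convertScaleAbs(cv2.resize(im[y:y+h,x:x+w],None,fx=k,fy=k,interpolation=cv2.INTER_CUBIC),alpha=1.3)
a=r(t,185,180,60,60,6.6667)  #400x400
b=r(s,270,155,60,60,6.6667)
c=r(t,165,155,210,52,3.81)
cv2.imwrite("pics/c1.png",np.vstack([np.hstack([a,b]),cv2.resize(c,(800,198))]))
E
```

View pics/c1.png

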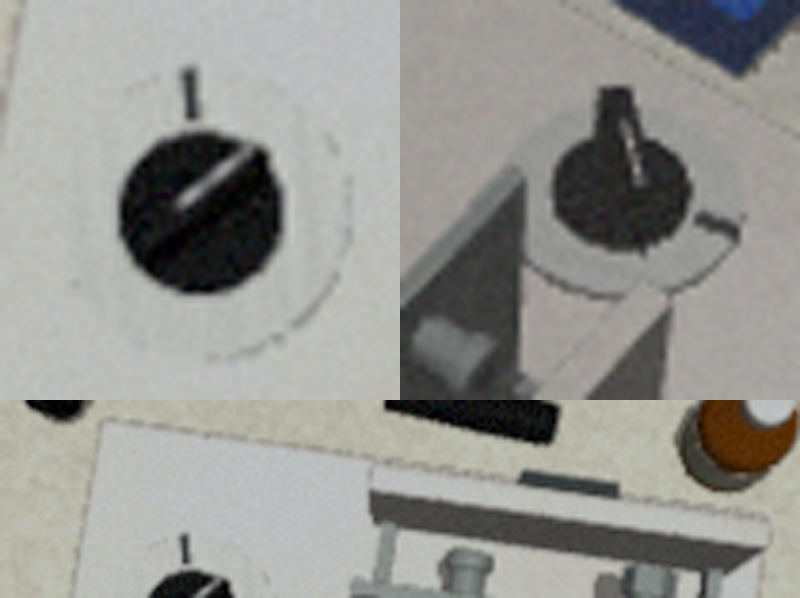

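The crops show the index rib in the top view at full-image (213.5,190.5)–(214,197.7). The disc centre is near (215,211.8), and the white line runs (211.7,211)–(222.5,202.5). In the scene view the rib is at (315,187.7)–(320.7,190.4) and the disc centre near (303.3,183.8).

```bash
cat > h.py <<'E'
import numpy as np,cv2
from plant import manip
from scipy.spatial.transform import Rotation as Ro
def K(n):
    p=manip.camera_params(n); f=210/np.tan(np.radians(p["vfov"]/2)); return p,f
def ray(n,uv):
    p,f=K(n); uv=np.atleast_2d(uv).astype(float)
    d=np.c_[(uv[:,0]-p["cx"])/f,(uv[:,1]-p["cy"])/f,np.ones(len(uv))]@p["R"]
    return -p["R"].T@p["t"],d
def plane(n,uv,z):
    o,d=ray(n,uv); return o+d*((z-o[2])/d[:,2])[:,None]
def tri(a,b):
    o1,d1=ray("top",a);o2,d2=ray("scene",b);d1=d1[0]/np.linalg.norm(d1);d2=d2[0]/np.linalg.norm(d2)
    s=np.linalg.lstsq(np.c_[d1,-d2],o2-o1,rcond=None)[0];p,q=o1+s[0]*d1,o2+s[1]*d2
    return (p+q)/2,np.linalg.norm(p-q)
def proj(n,X):
    p,f=K(n); c=np.atleast_2d(X)@p["R"].T+p["t"]; return np.c_[p["cx"]+f*c[:,0]/c[:,2],p["cy"]+f*c[:,1]/c[:,2]]
E
python3 - <<'E'
from h import *
np.set_printoptions(precision=4,suppress=True)
for nm,a,b in (("disc",(215,211.8),(303.3,183.8)),("rib in",(213.95,197.7),(315,187.7)),("rib out",(213.5,190.5),(320.7,190.4)),("line in",(211.7,211.0),(306.3,182.8)),("line out",(222.5,202.5),(303.8,173))):
    print(nm,tri(a,b))
t=np.load("pics/top0.npy"); hsv=cv2.cvtColor(t,cv2.COLOR_RGB2HSV)
print("sat plate",hsv[240,250],"table",hsv[320,200], hsv[100,200])
m=((hsv[:,:,1]<22)&(hsv[:,:,2]>120)).astype(np.uint8); m=cv2.morphologyEx(m,cv2.MORPH_OPEN,np.ones((5,5)))
n,l,st,_=cv2.connectedComponentsWithStats(m); i=l[240,250]; print(st[i])
c=max(cv2.findContours((l==i).astype(np.uint8),cv2.RETR_EXTERNAL,cv2.CHAIN_APPROX_NONE)[0],key=len)[:,0]
for nm,p,q in(("left",(190,161),(173,277)),("front",(173,277),(352,300)),("right",(366,183),(352,300)),("back",(190,161),(260,171))):
    p,q=np.array(p,float),np.array(q,float);u=(q-p)/np.linalg.norm(q-p);r=c-p;s=r@u;L=np.linalg.norm(q-p);dd=abs(r@[-u[1],u[0]])
    k=(dd<4)&(s>.08*L)&(s<.92*L); P=plane("top",c[k],.03)[:,:2]
    v=cv2.fitLine(P.astype(np.float32),cv2.DIST_HUBER,0,.001,.001).ravel(); a=np.degrees(np.arctan2(v[1],v[0]))
    print(nm,k.sum(),"ang",a,"pt",v[2:])
for nm,uv in(("BL",(190,161)),("FL",(173,277)),("FR",(352,300)),("BR",(366,183))):print(nm,plane("top",uv,.03))
E
```

```text
disc (array([0.574 , 0.1595, 0.0321]), np.float64(0.0040631716074776645))
rib in (array([0.6043, 0.1634, 0.0319]), np.float64(0.00524518852160124))
rib out (array([0.6198, 0.1653, 0.0293]), np.float64(0.004726044677811324))
line in (array([0.5768, 0.1678, 0.0287]), np.float64(0.006561989388361138))
line out (array([0.5844, 0.1353, 0.1062]), np.float64(0.0032104784258594255))
sat plate [ 36   9 147] table [ 39  12 146] [ 28  22 142]
[  172   160   195   142 15131]
left 106 ang -6.9646273 pt [0.5241 0.2325]
front 155 ang 82.9941 pt [0.4219 0.1021]
right 71 ang -6.865577 pt [ 0.4693 -0.1407]
back 62 ang 82.99511 pt [0.6739 0.1328]
BL [[0.6799 0.2165 0.03  ]]
FL [[0.4353 0.2388 0.03  ]]
FR [[ 0.3973 -0.1313  0.03  ]]
BR [[ 0.6432 -0.1604  0.03  ]]
```

```bash
cat >> h.py <<'E'
def deltas(pos,yaw):
    """tool-axes shift to pos (from measured pose) and z-turn so that tool y lies along world angle yaw (mod pi)"""
    s=manip.state(); R=Ro.from_quat(s["eef_rot"]).as_matrix()
    cur=np.arctan2(R[1,1],R[0,1]); dw=(yaw-cur+np.pi/2)%np.pi-np.pi/2
    tgt=Ro.from_rotvec([0,0,dw])*Ro.from_matrix(R)
    print("tcp",s["tcp_pos"],"tool z",R[:,2],"y ang",cur,"q6",s["q"][5])
    print("shift tool",R.T@(np.array(pos)-s["tcp_pos"]),"turn about tool z",-dw,"(other option",-dw+np.pi,-dw-np.pi,")")
E
python3 - <<'E'
from h import *
np.set_printoptions(precision=4,suppress=True)
yaw=np.radians(-6.98);ex=np.array([np.cos(yaw),np.sin(yaw)]);ey=np.array([-ex[1],ex[0]])
# black disc masks in both views
for n,c,box in(("top",(215,212),20),("scene",(303,184),13)):
    im=np.load(f"pics/{n}0.npy"); g=im.max(2); m=np.zeros_like(g); y,x=c[1],c[0]; m[y-box:y+box,x-box:x+box]=(g[y-box:y+box,x-box:x+box]<60)
    k,l,st,ce=cv2.connectedComponentsWithStats(m); i=1+np.argmax(st[1:,4]); print(n,st[i],ce[i]); 
    if n=="top": print("disc ctr plane .04",plane(n,ce[i],.04))
kn=plane("top",(215,211.8),.04)[0,:2]; print("pred knob from plate",.5496*ex+.2259*ey,"top disc",kn,"scene disc",plane("scene",(303.3,183.8),.04))
for n,a,b in(("top",(213.95,197.7),(213.5,190.5)),("scene",(315,187.7),(320.7,190.4))):
    P=plane(n,[a,b],.038)[:,:2]; d=P[1]-P[0]; c=plane(n,(215,211.8) if n=="top" else (303.3,183.8),.04)[0,:2]; e=P.mean(0)-c
    print(n,"rib",P,"dir",np.degrees(np.arctan2(d[1],d[0])),"from ctr",np.degrees(np.arctan2(e[1],e[0])),np.linalg.norm(e))
for n,a,b in(("top",(211.7,211.0),(222.5,202.5)),("scene",(306.3,182.8),(303.8,173))):
    P=plane(n,[a,b],.072)[:,:2]; d=P[1]-P[0]; print(n,"line",P,np.degrees(np.arctan2(d[1],d[0])),np.linalg.norm(d))
# bolt: mid-head prediction and where it should show
b=(.5496+.042)*ex+(.1059-.115)*ey; B=[*b,.122]; print("bolt",B,proj("top",B),proj("scene",B))
print("nut runner axis pred top-line",proj("top",[*((.5496-.116)*ex+(.1059-.115)*ey),.144]))
E
```

```text
top [203 200  24  24 434] [214.5276 211.7696]
disc ctr plane .04 [[0.5715 0.1582 0.04  ]]
scene [293 171  21  22 294] [302.5952 182.5272]
pred knob from plate [0.573  0.1574] top disc [0.5715 0.1572] scene disc [[0.5781 0.1553 0.04  ]]
top rib [[0.6013 0.1609]
 [0.6165 0.1626]] dir 6.062776885850583 from ctr 6.985872863941828 0.03767111105227892
scene rib [[0.608  0.1609]
 [0.6239 0.1608]] dir -0.5828628156431153 from ctr 8.343588825014985 0.03825960323351316
top line [[0.5696 0.1593]
 [0.5874 0.1385]] -49.58685396155197 0.027356754851397786
scene line [[0.5932 0.1388]
 [0.5736 0.1622]] 129.98118879028954 0.030507424364987178
bolt [np.float64(0.5861095763174429), np.float64(-0.08092548763515452), 0.122] [[335.3243 202.9482]] [[253.0456 239.1069]]
nut runner axis pred top-line [[325.7842 287.674 ]]
```

```bash
python3 - <<'E'
from h import *
np.set_printoptions(precision=4,suppress=True)
deltas([.573,.157,.16],np.radians(40.3))
s,r=tri((335,201),(252.5,236)); print("bolt rough height",s,r)
E
```

```text
tcp [ 0.1386 -0.5318  0.2492] tool z [-0.0005  0.0016 -1.    ] y ang 1.8255383913648315 q6 -0.2845928053789055
shift tool [-0.594   0.557   0.0901] turn about tool z 1.1221707028111167 (other option 4.26376335640091 -2.0194219507786766 )
bolt rough height [ 0.5868 -0.0797  0.1334] 0.0037337808609421903
```

Units first: shifts go in shares of 50 mm and turns go in units of 0.05 rad. So -0.035 m is -0.7, 0.033 m is 0.66.

>>> tcp_steps --rows '[{"sx": -0.7, "sy": 0.66}, {"sx": -0.7, "sy": 0.66}, {"sx": -0.7, "sy": 0.66}, {"sx": -0.7, "sy": 0.66}, {"sx": -0.7, "sy": 0.66}, {"sx": -0.7, "sy": 0.66}, {"sx": -0.7, "sy": 0.66}, {"sx": -0.7, "sy": 0.66}, {"sx": -0.7, "sy": 0.66}]' --jaw 0.06 --clamp_n 40

```text
clock: 1.0
tcp_pos: [0.3689, -0.1635, 0.25]
eef_rot: [-0.127, 0.992, 0.0, 0.0]
wrist_force: [1.2, -1.6, -0.1]
width: 0.0601
finger_force: 0.0
```

>>> tcp_steps --rows '[{"sx": -0.7, "sy": 0.66}, {"sx": -0.7, "sy": 0.66}, {"sx": -0.7, "sy": 0.66}, {"sx": -0.7, "sy": 0.66}, {"sx": -0.7, "sy": 0.66}, {"sx": -0.7, "sy": 0.66}, {"sx": -0.7, "sy": 0.64}, {"sx": -0.66, "sy": 0.6}]'

```text
clock: 1.8
tcp_pos: [0.5727, 0.1582, 0.2493]
eef_rot: [-0.127, 0.992, -0.0, -0.001]
wrist_force: [0.8, -1.1, 0.5]
width: 0.0596
finger_force: 0.0
```

>>> tcp_steps --rows '[{"sz": 0.2, "az": -3}, {"sz": 0.2, "az": -3}, {"sz": 0.2, "az": -3}, {"sz": 0.2, "az": -3}, {"sz": 0.2, "az": -3}, {"sz": 0.2, "az": -3}, {"sz": 0.2, "az": -3}, {"az": -3}, {"az": -3}]'

```text
clock: 2.7
tcp_pos: [0.5716, 0.1561, 0.1789]
eef_rot: [0.721, -0.693, -0.0, 0.001]
wrist_force: [0.6, 0.3, -0.1]
width: 0.0598
finger_force: 0.0
```

>>> tcp_steps --rows '[{"az": -3}, {"az": -3}, {"az": -3}, {"az": -3}, {"az": -1.4}, {}]'

```text
clock: 3.3
tcp_pos: [0.5718, 0.1562, 0.1795]
eef_rot: [0.908, -0.42, -0.0, 0.0]
wrist_force: [-0.6, -0.3, -0.1]
width: 0.06
finger_force: 0.0
```

```bash
python3 - <<'E'
from h import *
np.set_printoptions(precision=4,suppress=True)
deltas([.573,.157,.1],np.radians(40.3))
ims=[]
for n,(x,y) in(("top",(155,150)),("scene",(240,120))):
    im=manip.grab_frame(n); np.save(f"pics/{n}1.npy",im)
    ims.append(cv2.resize(im[y:y+120,x:x+120,::-1],(400,400),interpolation=cv2.INTER_CUBIC)); print(proj(n,manip.state()["tcp_pos"]))
cv2.imwrite("pics/c2.png",np.hstack(ims))
E
```

```text
tcp [0.5718 0.1562 0.1795] tool z [-0.001  -0.0004 -1.    ] y ang -2.4371335814637636 q6 0.17451003110777738
shift tool [ 0.0002 -0.0015  0.0794] turn about tool z 0.0010913835723149745 (other option 3.142684037162108 -3.140501270017478 )
[[204.6759 203.1148]]
[[304.592  143.4131]]
```

View pics/c2.png

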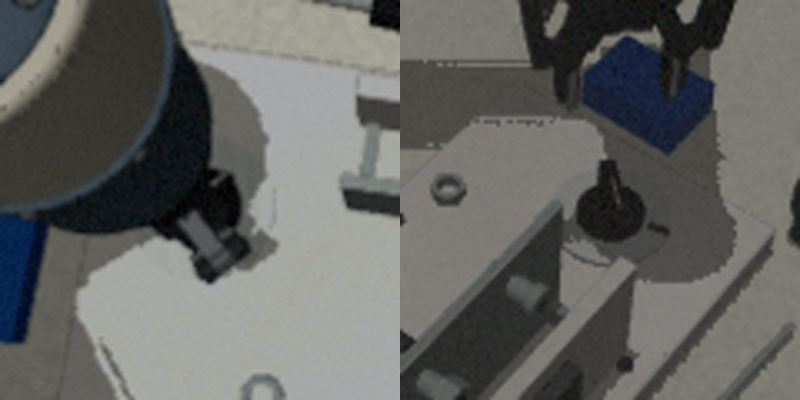

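In the scene view the fingers straddle the column above the knob, with fingertips at about (290,148) and (323,145). The top view is covered by the wrist. Next I go down to bar height.

To row units: -0.0015 m is -0.03, 0.03 m is 0.6.

>>> tcp_steps --rows '[{"sy": -0.03, "sz": 0.6}, {"sz": 0.6}, {"sz": 0.5}, {"sz": 0.4}, {"sz": 0.2}, {}, {}]' --jaw 0.04

```text
clock: 4.1
tcp_pos: [0.5739, 0.1574, 0.0659]
eef_rot: [0.907, -0.42, 0.001, -0.0]
wrist_force: [0.7, 0.7, 0.9]
width: 0.0398
finger_force: 0.0
```

```bash
python3 - <<'E'
from h import *
np.set_printoptions(precision=4,suppress=True)
deltas([.573,.157,.064],np.radians(40.3))
n="scene"; im=manip.grab_frame(n); x,y=265,140
print(proj(n,manip.state()["tcp_pos"]))
cv2.imwrite("pics/c3.png",cv2.convertScaleAbs(cv2.resize(im[y:y+70,x:x+80,::-1],(640,560),interpolation=cv2.INTER_CUBIC),alpha=1.6))
E
```

```text
tcp [0.5739 0.1574 0.0659] tool z [ 0.0013  0.0002 -1.    ] y ang -2.4378545865452668 q6 0.1730426327421905
shift tool [-0.0003  0.0009  0.0019] turn about tool z 0.00037037849081134055 (other option 3.1419630320806045 -3.1412222750989818 )
[[302.9302 175.8363]]
```

View pics/c3.png

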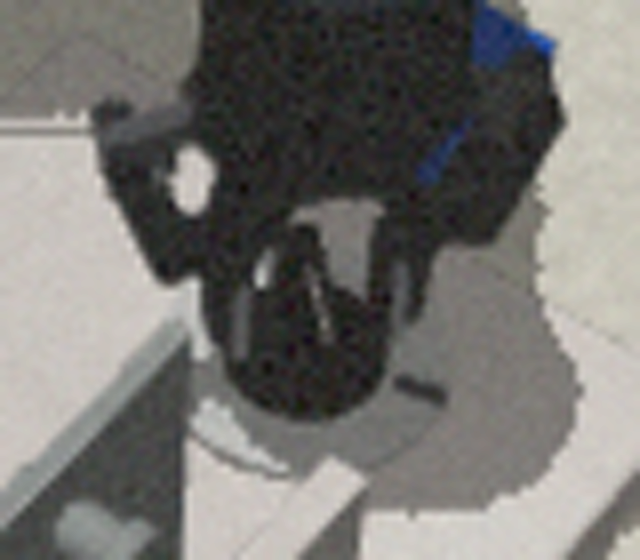

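The scene view shows the fingers straddling the bar nearly centred, with the pads at crop x≈245 and 385 and the bar at about 310. Closing now.

To row units: 0.002 m is 0.04.

>>> tcp_steps --rows '[{"sz": 0.04}, {}, {}, {}, {}]' --jaw 0 --clamp_n 40

```text
clock: 4.65
tcp_pos: [0.5735, 0.1573, 0.0637]
eef_rot: [0.908, -0.42, 0.0, -0.0]
wrist_force: [-1.6, 0.5, 5.9]
width: 0.0114
finger_force: 42.3
```

```bash
python3 - <<'E'
from h import *
np.set_printoptions(precision=4,suppress=True)
deltas([.573,.157,.064],np.radians(97)); s=manip.state(); print(s["wrist_force"],s["moment"],s["width"])
E
```

```text
tcp [0.5735 0.1573 0.0637] tool z [ 0.0009  0.0003 -1.    ] y ang -2.437418155267702 q6 0.1735382939452818
shift tool [-0.0001  0.0006 -0.0003] turn about tool z -0.9887948761124079 (other option 2.152797777477385 -4.130387529702201 )
[-1.6202  0.5015  5.8891] [0.1122 0.697  0.0086] 0.01142479402903383
```

To row units: -0.12 rad is -2.4.

>>> tcp_steps --rows '[{"az": -2.4}, {"az": -2.4}, {"az": -2.4}, {"az": -2.4}, {"az": -2.4}, {"az": -2.4}, {"az": -2.4}, {"az": -2.4}, {"az": -0.58}, {}, {}]'

```text
clock: 5.75
tcp_pos: [0.5741, 0.1588, 0.0637]
eef_rot: [0.998, 0.06, 0.001, -0.001]
wrist_force: [-1.0, 5.4, 3.6]
width: 0.0116
finger_force: 42.3
```

```bash
python3 - <<'E'
from h import *
np.set_printoptions(precision=4,suppress=True)
deltas([.573,.157,.064],np.radians(97)); s=manip.state(); print(s["wrist_force"],s["moment"],s["width"])
n="scene"; im=manip.grab_frame(n); x,y=265,140
cv2.imwrite("pics/c4.png",cv2.convertScaleAbs(cv2.resize(im[y:y+70,x:x+80,::-1],(640,560),interpolation=cv2.INTER_CUBIC),alpha=1.6))
E
```

```text
tcp [0.5741 0.1588 0.0637] tool z [ 0.0025  0.0026 -1.    ] y ang -1.4498847978523113 q6 1.1608027033552395
shift tool [-0.0013  0.0017 -0.0003] turn about tool z -0.0012615186970172942 (other option 3.140331134892776 -3.1428541722868104 )
[-0.9935  5.4117  3.5808] [1.8861 0.3568 0.0386] 0.011597722598383889
```

To row units: -0.04 m is -0.8, -0.045 m is -0.9.

>>> tcp_steps --rows '[{}, {}, {}, {"sz": -0.4}, {"sz": -0.8}, {"sz": -0.9}, {"sz": -0.9}, {}]' --jaw 0.04

```text
clock: 6.6
tcp_pos: [0.5764, 0.1575, 0.2205]
eef_rot: [0.998, 0.061, 0.006, -0.001]
wrist_force: [1.4, 1.3, 0.2]
width: 0.0401
finger_force: 0.0
```

```bash
python3 - <<'E'
from h import *
np.set_printoptions(precision=4,suppress=True)
deltas([.587,-.079,.21],np.radians(83.02))
E
```

```text
tcp [0.5764 0.1575 0.2205] tool z [ 0.0125  0.0036 -0.9999] y ang -1.4488151630364952 q6 1.1621350543928188
shift tool [-0.0184  0.2361  0.0098] turn about tool z 0.24380514554760602 (other option 3.385397799137399 -2.897787508042187 )
```

To row units: 0.048 m is 0.96, 0.047 m is 0.94, 0.13 rad is 2.6.

>>> tcp_steps --rows '[{"sx": -0.074, "sy": 0.94}, {"sx": -0.074, "sy": 0.94}, {"sx": -0.074, "sy": 0.94}, {"sx": -0.074, "sy": 0.94}, {"sx": -0.074, "sy": 0.96}, {"az": 2.6}, {"az": 2.28}, {}, {}]' --jaw 0.055

```text
clock: 7.5
tcp_pos: [0.5835, -0.0793, 0.2126]
eef_rot: [0.998, -0.059, -0.0, 0.0]
wrist_force: [0.1, 0.4, 0.2]
width: 0.0549
finger_force: 0.0
```

```bash
python3 - <<'E'
from h import *
np.set_printoptions(precision=4,suppress=True)
deltas([.587,-.079,.21],np.radians(83.02))
f={}
for n in("top","scene"):
    f[n]=manip.grab_frame(n); np.save(f"pics/{n}2.npy",f[n])
r=lambda im,x,y,w,h,W,H:cv2.convertScaleAbs(cv2.resize(im[y:y+h,x:x+w,::-1],(W,H),interpolation=cv2.INTER_CUBIC),alpha=1.4)
a=np.hstack([r(f["top"],190,182,50,50,400,400),r(f["scene"],280,160,50,50,400,400)])
cv2.imwrite("pics/c5.png",a)
print(proj("scene",manip.state()["tcp_pos"]))
cv2.imwrite("pics/c6.png",np.hstack([r(f["top"],260,130,130,130,400,400),r(f["scene"],200,140,130,130,400,400)]))
E
```

```text
tcp [ 0.5835 -0.0793  0.2126] tool z [-0.0006 -0.0001 -1.    ] y ang -1.689810610446659 q6 1.3216034696666723
shift tool [ 0.0035 -0.0008  0.0026] turn about tool z 0.0028096981374421404 (other option 3.1444023517272353 -3.138782955452351 )
[[250.4591 212.8153]]
```

View pics/c5.png

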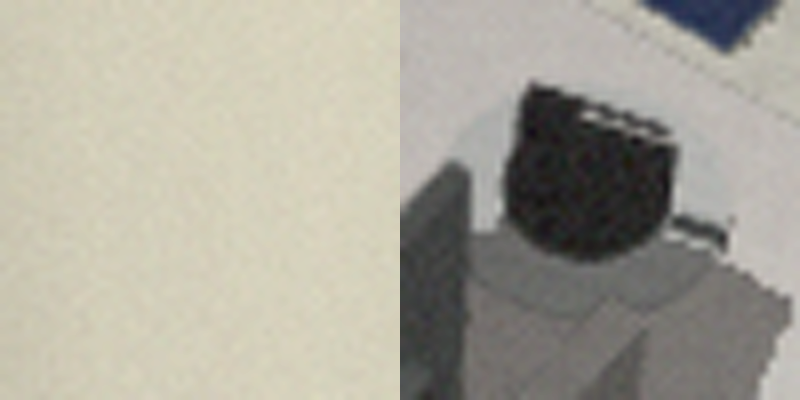

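View pics/c6.png

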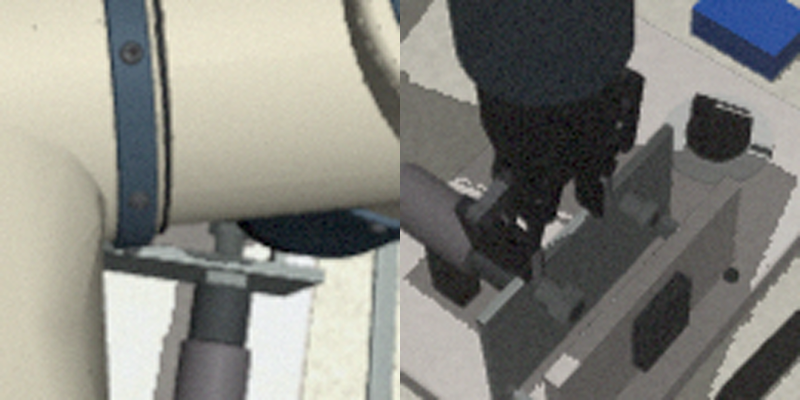

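The top view is hidden by the arm. In the scene view the bar points nearly at the rib: the white line runs about (302.5,174.4)–(313.6,176.9) and the rib about (314,187)–(321,189.5). Now I measure that.

```bash
python3 - <<'E'
from h import *
np.set_printoptions(precision=4,suppress=True)
im=np.load("pics/scene2.npy").max(2).astype(int)
print(im[170:180,298:318]); print(im[184:194,311:324])
w=np.argwhere(im[172:180,300:314]>85)[:,::-1]+[300,172]
E
```

```text
[[119 121 124 130 127 127 131 131 135 135 136 134 134 135 134 134 137 132
  134 134]
 [ 33  43  93 115 119 122 125 126 127 126 128 129 132 134 134 136 136 137
  136 137]
 [ 35  38  36  43  48  90 116 119 122 126 129 129 129 131 133 132 136 134
  134 138]
 [ 30  27  30  32  38  61  65  51  90 118 117 123 125 127 127 130 133 134
  134 135]
 [ 31  32  27  31  61 114 103  61  50  67  51  92 118 117 123 128 129 130
  133 133]
 [ 25  30  26  32  34  32  53  72  87 101  66  53  60  57  91 120 126 128
  134 134]
 [ 25  26  31  28  35  38  34  31  27  44  75  88 102  67  48  77 122 130
  128 131]
 [ 27  22  26  30  25  31  33  27  31  31  38  23  49  72  88 104 122 128
  129 126]
 [ 29  27  27  30  31  31  33  27  31  24  34  31  38  38  26  43  74 125
  131 130]
 [ 22  27  27  38  30  28  33  26  31  30  24  30  29  24  32  34  69 124
  126 128]]
[[ 31  27  37 126 130 130 127 127 128 129 132 134 136]
 [ 34  26  47 122 124 128 130 130 129 129 131 138 139]
 [ 29  32  51 119 106 119 123 125 128 130 131 139 139]
 [ 31  35  78  51  50  71 102 105 118 124 104 137 136]
 [ 32  62  87  67  55  48  49  50  70 102 122 135 137]
 [ 53  76 117 125 104  74  66  60  54  48 136 138 137]
 [ 79  79  78  77  79 117 122 106  74  60 135 138 139]
 [ 78  81  80  81  82  78  79  80 108  88 136 136 140]
 [ 76  81  78  79  79  81  80  79  96 129 134 137 138]
 [ 76  78  78  76  80  81  78  75  85  85  85 129 134]]
```

```bash
python3 - <<'E'
from h import *
an=lambda p,z:np.degrees(np.arctan2(*(np.diff(plane("scene",p,z)[:,:2],axis=0)[0][::-1])))
print("line",an([(303.5,174),(312.5,177)],.072),"edge",an([(300,171.2),(312,175.2)],.072),"rib edge",an([(314,186.7),(320,188.6)],.038),an([(314.8,187),(319.3,189)],.038))
E
```

```text
line 7.487758553752066 edge 7.430334482367625 rib edge 8.87692984143408 1.0510422882484736
```

The knob's white line is at 7.4° and the rib at about 7.2°, so it is aligned. The predicted bolt position, (253,239) in the scene view, matches the seen head at about (253.5,237.5). Descending into the gap.

>>> tcp_steps --rows '[{"sx": 0.07, "sy": -0.016, "sz": 0.4, "az": 0.06}, {"sz": 0.4}, {"sz": 0.4}, {"sz": 0.3}, {}]'

```text
clock: 8.1
tcp_pos: [0.5858, -0.0785, 0.1356]
eef_rot: [0.998, -0.062, -0.002, 0.0]
wrist_force: [-0.6, -0.3, 0.0]
width: 0.0552
finger_force: 0.0
```

>>> tcp_steps --rows '[{"sz": 0.2}, {"sz": 0.14}, {}, {}]'

```text
clock: 8.5
tcp_pos: [0.5874, -0.0789, 0.1213]
eef_rot: [0.998, -0.062, 0.0, 0.0]
wrist_force: [0.8, 0.8, 0.5]
width: 0.0551
finger_force: 0.0
```

```bash
python3 - <<'E'
from h import *
np.set_printoptions(precision=4,suppress=True)
deltas([.587,-.079,.121],np.radians(83.02))
im=manip.grab_frame("scene")
cv2.imwrite("pics/c7.png",cv2.convertScaleAbs(cv2.resize(im[180:280,190:310,::-1],(720,600),interpolation=cv2.INTER_CUBIC),alpha=1.5))
E
```

```text
tcp [ 0.5874 -0.0789  0.1213] tool z [ 0.0004 -0.0001 -1.    ] y ang -1.695308380523579 q6 1.3160985531794935
shift tool [-0.0004  0.0001  0.0003] turn about tool z -0.002688071939478398 (other option 3.1389045816503147 -3.1442807255292715 )
```

View pics/c7.png

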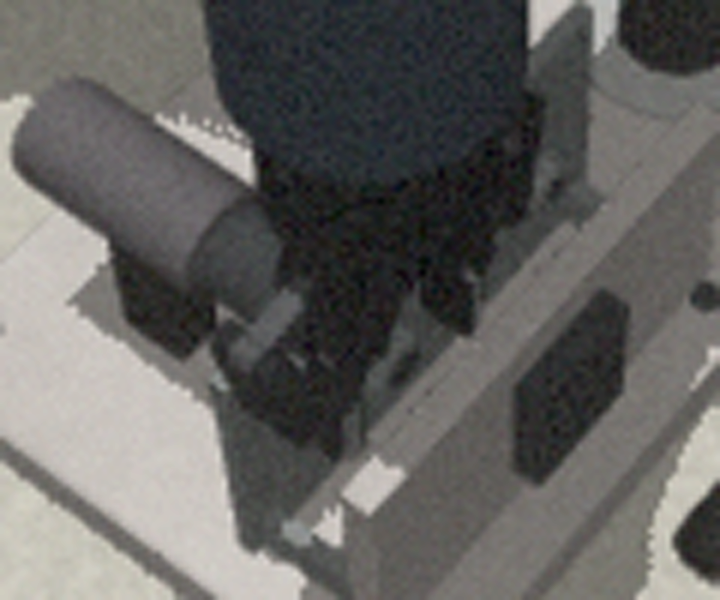

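The fingers are down in the gap without contact, at crop (335,430) and (460,310), with the bolt head between them near (400,350). Gripping.

>>> tcp_steps --rows '[{}, {}, {}, {}, {}, {}]' --jaw 0 --clamp_n 70

```text
clock: 9.15
tcp_pos: [0.5874, -0.0797, 0.1218]
eef_rot: [0.998, -0.062, 0.0, 0.001]
wrist_force: [-2.3, -5.7, 5.2]
width: 0.0244
finger_force: 68.5
```

>>> tcp_steps --rows '[{}, {}, {}, {}, {}, {}, {}, {}, {}, {}]'

```text
clock: 10.15
tcp_pos: [0.5873, -0.0797, 0.1218]
eef_rot: [0.998, -0.062, 0.0, 0.001]
wrist_force: [-2.4, -4.4, 5.2]
width: 0.0243
finger_force: 68.5
```

```bash
python3 - <<'E'
from h import *
np.set_printoptions(precision=4,suppress=True)
deltas([.587,-.079,.121],np.radians(83.02));s=manip.state();print(s["wrist_force"],s["moment"],s["width"],s["finger_force"])
E
```

```text
tcp [ 0.5873 -0.0797  0.1218] tool z [ 0.0006 -0.0013 -1.    ] y ang -1.6955755923704603 q6 1.3159595560747044
shift tool [-0.0004 -0.0007  0.0008] turn about tool z -0.002955283786359786 (other option 3.1386373698034333 -3.144547937376153 )
[-2.3945 -4.3855  5.1997] [-1.5553  0.7089  0.0778] 0.024310865048685754 68.51449191570282
```

```bash
python3 - <<'E'
from h import *
im=manip.grab_frame("scene");o=np.load("pics/scene2.npy").astype(int)
print(im.max(2)[173:178,300:315]); print(manip.state()["width"],manip.state()["finger_force"])
print(manip.finish_job())
E
```

```text
[[ 24  34  37  61  67  52  89 116 115 122 124 125 128 128 131]
 [ 29  34  60 114 105  63  51  63  49  90 116 114 121 125 126]
 [ 34  30  31  30  50  72  82 102  63  47  65  52  91 117 124]
 [ 28  27  32  28  31  34  33  44  71  85 103  65  52  83 123]
 [ 26  25  27  35  26  32  29  33  31  34  56  72  87 104 122]]
0.024530233962726144 68.51458266377449
the job is handed in; nothing more can be done
None
```

The job is handed in: the knob is on its index mark within about 1° by the camera images and released. The bolt head was still held at about 68 N when I handed in, with the finger opening steady at 24.3–24.5 mm; nothing else was touched, at about 10 s of the 48 s.

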